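Start the easel's clamp screw square with the T-key

TASK

Take the T-handled square key from its wooden stand and seat it squarely in the clamp screw on the sloping mosaic easel, its collar fully home on the screw head, before you turn anything. The screw may sit anywhere along its slot, so feel gently for the socket and never lean hard on it. Then turn the screw clockwise until it just comes up snug against its stop, without forcing it, let go and leave the key standing fully home in the screw, with the jar, bowl and cup left where they are.

Things in the scene. Friction and masses are not known exactly. Their poses are not given: they have to be found in the camera images.
- key: T-handled steel key, loose, about 0.22 kg, upright in its stand. Origin: centre of the tip's end face, z up the shank. Bit 12 x 12 mm square, sides along the key's x and y, 14.5 mm long (last 2 mm stepped down to 9 mm square). Then a round collar 28 mm across, z 14.5 to 20.5, and a round shank 16 mm across up to z 67.5.
- key_grip (a point): middle of the key's dark wooden cross handle, 79.5 mm above the key's origin, same axes: a bar 90 mm long along x, 22 mm wide along y (grip it across this width), 24 mm high.
- stand: fixed wooden block 90 x 90 x 30 mm, origin at the centre of its underside; a 16 mm square hole through its middle holds the key's bit, the collar rests on its top. Draw the key straight up.
- easel: fixed wooden mosaic easel, about 240 x 270 mm and 97 mm high, origin at the centre of the underside of its foot. Its board slopes 10 degrees down towards its own -x side (the robot's side). Far half: mosaic tray; near half: steel strip with a slot along y and the clamp screw.
- clamp: the easel's sloping board (fixed), origin on its face at the slot's middle, z square to the face. The clamp screw stands on it: a dark square steel head 31 x 31 mm on a washer 43 mm across; in its upper face, 32 mm above the board, a square socket 13.5 mm wide, 17 mm deep, with a 1 mm chamfer.
- slot_mid (a point): fixed point: slot's middle, at the level of the head's upper face. z: the screw's axis, up; y: along the slot. The screw is NOT measured: it sits up to 7 mm either way along y (0 along x), held by 9 N friction. The bit enters only within about 1.5 mm of its centre; fully home, the collar rests on the head and the key's origin is 14.5 mm below the head's face.
- screw (a joint): turn angle of the clamp screw, rad, growing clockwise as seen from above its head. At 0 the socket's sides lie along slot_mid's x and y; starts between 0 and 0.3; a hard stop (snug) at 1.25. Drag about 0.12 N m; the head sinks 1.5 mm per rad. The bit has about 0.13 rad of play either way in the socket.
- jar: glaze jar with lid, 60 mm across, 80 mm high, bystander; origin at the centre of its underside
- bowl: white bowl, 90 mm across, 40 mm high, bystander; origin at the centre of its underside
- cup: terracotta cup, 70 mm across, 80 mm high, bystander; origin at the centre of its underside
Mind the look-alikes: they are no part of the job. What is shaped like the key but blue or red is not meant.

How it is judged:
By the outcome, as a careful person would: the job done as asked, in the order asked, and still so for the second after the job is handed in, with the robot touching nothing.
It also fails if it takes over 67 s, if anything falls off the work surface, if the arm or the gripper's body presses on something with over 40 N, if the wrist force passes 120 N, or if a joint passes its speed limit or range.

ROBOT

A 6-joint arm with a two-finger parallel gripper is mounted at the origin on the work surface. World frame = base frame: x ahead of the robot, y to its left, z up, the work surface at z = 0. Lengths are in mm, angles in rad, forces in N, time in s.
With the tool pointing down it reaches from about 325 to 875 mm from the base axis. Payload 4.4 kg.
Tool frame: the origin (TCP) lies on the centre line of the jaws, within the pads' length; the fingertips stand ahead of it and the grasp point (between the pads) lies 6 mm ahead of it (ctrl.tcp_to_tips is the z of the fingertips in the tool frame, in mm); z points along the fingers, y is the direction in which the jaws open and shut (so a half turn about z gives the same grasp; the last joint's range is limited). The gripper opens to 85 mm and grips with 20 to 120 N. Pads are 22 mm wide; open, the fingers measure 114 mm over their backs; the gripper's body (76 mm by 85 mm) begins 54 mm behind the grasp point. The pads swing forward as they close: fully open they stand 13 mm farther back than shut.
Start: joints at [-1.409, 0.207, 1.542, -0, 1.393, -0.15], TCP at [176.929, -547.105, 256.282] pointing down, gripper open.
Joint ranges: [-2.73, 2.73], [-0.86, 2.22], [0.23, 2.46], [-1.11, 4.25], [0.08, 2.63], [-2.82, 2.82]. Speed limits (rad/s): [2.79, 2.79, 3.14, 3.14, 3.14, 3.14].

INTERFACE

Orientations are given as a 3x3 rotation matrix whose columns are the frame's x, y, z axes.
In Python, from plant import ctrl, sensors, optics gives the robot as it stands. Calls block until the motion is done:
- ctrl.move_ptp(position, orientation): joint-space move of the TCP to a pose.
- ctrl.move_l(position, rot=None, vel=150, threshold=None): straight line of the TCP; rot=None keeps the orientation; vel is the mean speed in mm/s. With threshold (N) it stops when the force on the tool has changed by that much, and returns True; else False.
- ctrl.set_joints(angles): joint-space move.
- ctrl.gripper_to(opening, force=None): finger opening in mm; force is the grip in N (None keeps the last); returns when the fingers have stopped.
- ctrl.hold(seconds).
- ctrl.solve_ik(position, orientation): joint angles nearest the present ones, or None.
- sensors.read_state(): the state.
- optics.grab_frame(name): name is "scene" or "top" or "wrist"; returns (picture, depth): 480x640x3 uint8, red, green, blue; 480x640 float32, mm along the optical axis (not along the pixel's ray), 0 where there is no reading.
- optics.camera_params(name): a dict with "mtx" (3x3 intrinsics, pixels), "k1" (the pictures are not rectified: a ray, as slopes to the right and down, at radius r is drawn at 1 + k1 r^2 times it, then the intrinsics apply), "R" (3x3) and "t" (3): a world point X has camera coordinates R X + t; the wrist camera has in their place "T_tool_cam" (4x4, takes a point from camera to tool coordinates, whose origin is the TCP and whose axes are the flange's). Camera axes: x right, y down, z forward; pixel columns grow to the right and rows downward; lengths in mm; the calibration is good to about 2 mm. A picture is of the moment at which its call begins: read the wrist's pose just before it. camera_params takes no time and is no camera call.
A pose or a line that the arm cannot do raises ctrl.MotionError and nothing moves.
- ctrl.finish_job(): hands the job in, once; it reports no verdict.
The state is a dict: "t": time; "q": joint angles; "qvel": joint speeds; "tau": joint torques, N m; "eef_pos": TCP position; "eef_rot": TCP orientation; "force": force on the tool from outside, world axes, zero at the start; "wrist_torque": the same for the moment, N m; "grip_width": finger opening in mm.
Only numpy, scipy, OpenCV 4.12 (cv2) and the standard library are available. Lean on these libraries where they do the work, as an engineer would, in place of code of your own. Each camera call takes 0.05 s, during which the arm holds its last target.

## Working session

There is one attempt and no reset: what is moved stays moved. The work goes in short steps, each a Python script; the robot and the scene stay as the last script left them, time stands still between calls to the robot, and variables do not carry over. Pictures are saved under pics/ and viewed, and the job is handed in when it is done.

```bash
ls; mkdir -p pics
python3 - <<'E'
from plant import ctrl,sensors,optics
import cv2,numpy as np
s=sensors.read_state();print(s['t'],s['eef_pos'],s['eef_rot'],ctrl.tcp_to_tips)
for n in ("scene","top"):
    p,d=optics.grab_frame(n);cv2.imwrite(f'pics/{n}0.png',p[:,:,::-1]);np.save(f'pics/{n}0.npy',d)
    c=optics.camera_params(n);print(n,c)
print(optics.camera_params("wrist"))
E
```

```text
pics
0.0 [ 176.81178344 -546.38748818  255.08614069] [[ 9.51478759e-01  3.07714204e-01 -3.72407444e-04]
 [ 3.07714223e-01 -9.51476019e-01  2.31151327e-03]
 [ 3.56948716e-04 -2.31395085e-03 -9.99997259e-01]] 25.0
scene {'mtx': array([[488.99723941,   0.        , 318.29005397],
       [  0.        , 488.99723941, 233.60448762],
       [  0.        ,   0.        ,   1.        ]]), 'k1': -0.1263739578952464, 'R': array([[ 0.76829676,  0.64006474,  0.00610056],
       [ 0.50913321, -0.60530221, -0.6118763 ],
       [-0.38794777,  0.47320858, -0.79092994]]), 't': array([-472.89066304, -150.77396018, 1010.85593045])}
top {'mtx': array([[465.3925799 ,   0.        , 319.1238564 ],
       [  0.        , 465.3925799 , 242.10110353],
       [  0.        ,   0.        ,   1.        ]]), 'k1': -0.0886486691619927, 'R': array([[-0.01692376, -0.99967667, -0.01897727],
       [-0.98302585,  0.02010373, -0.18236231],
       [ 0.18268486,  0.01556889, -0.98304824]]), 't': array([123.21000138, 552.82408946, 684.01733424])}
{'mtx': array([[354.74332397,   0.        , 323.40677981],
       [  0.        , 354.74332397, 241.70948125],
       [  0.        ,   0.        ,   1.        ]]), 'k1': -0.062366963758736446, 'T_tool_cam': array([[ 1.38254556e-03, -9.65449791e-01, -2.60585476e-01,
         6.62230635e+01],
       [ 9.99999034e-01,  1.37247787e-03,  2.20602292e-04,
         5.80770345e-01],
       [ 1.44667363e-04, -2.60585529e-01,  9.65450755e-01,
        -1.16748337e+02],
       [ 0.00000000e+00,  0.00000000e+00,  0.00000000e+00,
         1.00000000e+00]])}
```

View pics/scene0.png

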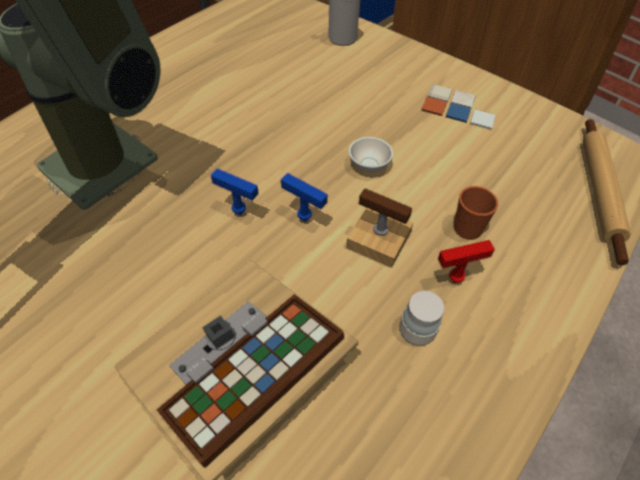

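View pics/top0.png

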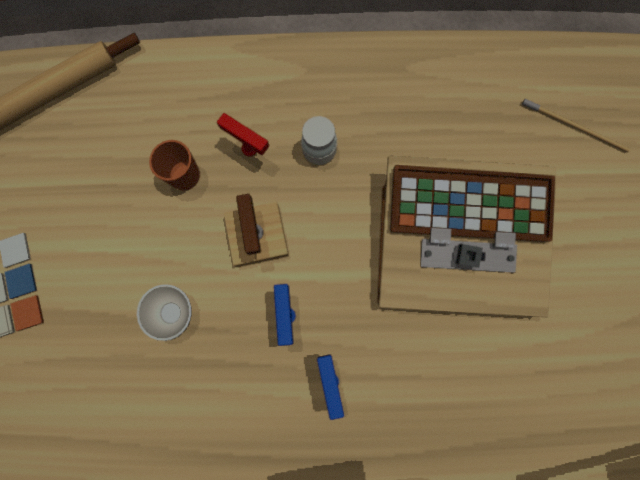

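Scene: wooden-handled key in its stand at top (248,224) / scene (385,206). Look-alikes: blue at top (284,315) and (330,387), red at top (243,133). The brown-handled one in the stand is the one described; the screw head is at top (470,256).

```bash
cat > h.py <<'E'
from plant import ctrl,sensors,optics
import cv2,numpy as np
def rays(c,uv):
    k=c['mtx'];D=np.array([c['k1'],0,0,0,0.])
    return cv2.undistortPoints(np.asarray(uv,float).reshape(-1,1,2),k,D)[:,0]
def ext(n,st=None):
    c=optics.camera_params(n)
    if n!='wrist': return c,c['R'].T,-c['R'].T@c['t']
    T=c['T_tool_cam'];R=np.array(st['eef_rot']);p=np.array(st['eef_pos'])
    return c,R@T[:3,:3],R@T[:3,3]+p
def cloud(n,d,st=None):
    c,R,t=ext(n,st)
    v,u=np.mgrid[0:480,0:640]
    r=rays(c,np.stack([u.ravel(),v.ravel()],1).astype(float))
    P=np.c_[r,np.ones(len(r))]*d.ravel()[:,None]
    return (P@R.T+t).reshape(480,640,3)
def onplane(n,uv,z,st=None):
    c,R,t=ext(n,st);r=rays(c,uv);w=np.c_[r,np.ones(len(r))]@R.T
    return t+w*((z-t[2])/w[:,2])[:,None]
def proj(n,X,st=None):
    c,R,t=ext(n,st);q=(np.atleast_2d(X)-t)@R
    a=q[:,:2]/q[:,2:];r2=(a**2).sum(1)
    a=a*(1+c['k1']*r2)[:,None]
    return a*c['mtx'][0,0]+c['mtx'][:2,2]
E
python3 - <<'E'
from h import *
im=cv2.imread('pics/top0.png');d=np.load('pics/top0.npy');X=cloud('top',d)
# handle
m=np.zeros((480,640),bool);m[185:262,230:268]=1
m&=(X[...,2]>80)&(d>0)
P=X[m];print('handle',len(P),P.mean(0),np.percentile(P[:,2],[5,50,95]))
u=np.argwhere(m)[:,::-1].astype(np.float32)
top=P[P[:,2]>np.percentile(P[:,2],50)-6]
(c,s,a)=cv2.minAreaRect(top[:,:2].astype(np.float32));print(c,s,a)
ms=np.zeros((480,640),bool);ms[200:275,215:295]=1
ms&=(X[...,2]>22)&(X[...,2]<38);P=X[ms];print('stand',cv2.minAreaRect(P[:,:2].astype(np.float32)),np.median(P[:,2]))
# easel board
for v,u in [(300,400),(300,520),(270,400),(270,535),(180,390),(256,470),(256,430),(256,508),(250,465),(200,470),(400,200)]:
    print((u,v),X[v,u].round(1))
me=np.zeros((480,640),bool);me[155:320,370:560]=1;me&=X[...,2]>20
print(cv2.minAreaRect(X[me][:,:2].astype(np.float32)))
crop=np.hstack([cv2.resize(im[180:270,210:300],(390,390),interpolation=2),cv2.resize(im[215:295,420:520],(400,390),interpolation=2)])
cv2.imwrite('pics/crop0.png',crop)
E
```

```text
handle 977 [574.44001498 216.77052065 105.44745163] [ 94.43918345 106.55872809 108.74952096]
(576.1626586914062, 218.20449829101562) (90.2868881225586, 22.76221466064453) 9.791672706604004
stand ((576.5210571289062, 218.4380340576172), (90.78850555419922, 91.03282928466797), 11.274934768676758) 30.013035761178116
(400, 300) [462.  -12.4  40.9]
(520, 300) [ 457.1 -202.4   44.5]
(400, 270) [508.1 -12.9  51.9]
(535, 270) [ 503.2 -228.    51.6]
(390, 180) [648.   -0.7  74. ]
(470, 256) [ 525.  -118.9   71. ]
(430, 256) [528.3 -59.9  58.1]
(508, 256) [ 525.  -181.8   62.6]
(465, 250) [ 531.6 -106.4   89. ]
(470, 200) [ 610.8 -122.1   82.6]
(200, 400) [307.2 312.2  -0.7]
((543.517333984375, -83.33961486816406), (348.4029541015625, 274.97021484375), 85.36273193359375)
```

View pics/crop0.png

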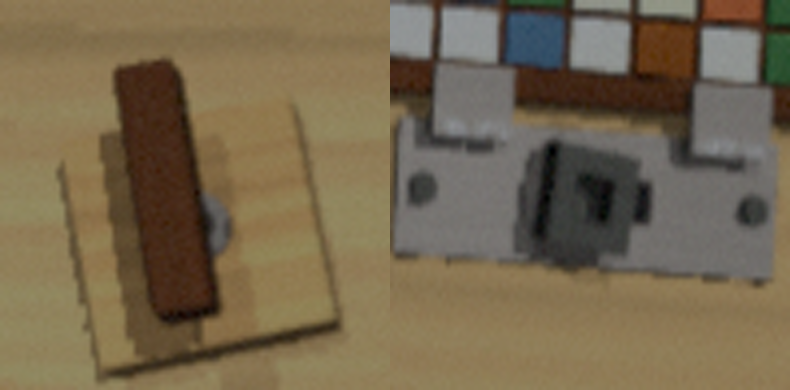

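The choice checks out: brown handle 90×22, top at about 106 mm, stand 90×90×30. Next I fit the easel frame.

Run:
```python
from h import *
im=cv2.imread('pics/top0.png');d=np.load('pics/top0.npy');X=cloud('top',d)
# board plane from wood in near half: rows 275-312, cols 385-545
P=np.concatenate([X[280:308,388:540].reshape(-1,3),X[225:300,388:412].reshape(-1,3),X[250:300,525:545].reshape(-1,3)])
P=P[P[:,2]>20]
for _ in range(4):
    c=P.mean(0);n=np.linalg.svd(P-c,full_matrices=False)[2][2];n*=np.sign(n[2]);r=(P-c)@n;P=P[abs(r)<max(2*r.std(),.5)]
print('n',n,np.degrees(np.arccos(n[2])),'yaw',np.degrees(np.arctan2(-n[1],-n[0])),len(P),r.std())
# strip outline on plane: gray saturations
c_,R,t=ext('top');
h=(X-c)@n
hsv=cv2.cvtColor(im,cv2.COLOR_BGR2HSV)
m=np.zeros((480,640),np.uint8);m[225:285,410:525]=1
m&=((hsv[...,1]<50)&(h<8)).astype(np.uint8)
q=X[m>0];print('strip',len(q),cv2.minAreaRect(q[:,:2].astype(np.float32)), 'h',np.median(h[m>0]))
# head
m2=np.zeros((480,640),bool);m2[235:275,450:490]=1;m2&=(h>26)&(h<38)
q=X[m2];print('head',len(q),q.mean(0),np.median(h[m2]),cv2.minAreaRect(q[:,:2].astype(np.float32)))
# bolts px
c2=optics.camera_params('top')
for uv in [(427.8,254.0),(510.8,258.5)]:
    r=np.r_[rays(c2,[uv])[0],1]@R.T; print('bolt',t+r*(((c-t)@n)/(r@n)))
```

```text
n [-0.17313608  0.01445069  0.98479189] 10.0052314333783 yaw -4.771095692775323 6007 1.02323349268811
strip 1701 ((539.4733276367188, -117.20060729980469), (160.1721649169922, 65.08718872070312), 85.02574920654297) h 5.944835741024409
head 371 [ 523.80994191 -113.92563841   86.30025707] 31.761658986595545 ((523.8682861328125, -114.45995330810547), (32.90032196044922, 29.34111785888672), 78.48831176757812)
bolt [532.04895212 -57.33986863  54.76376088]
bolt [ 522.00737902 -188.99588063   54.93025425]
```

```bash
cat >> h.py <<'E'
def frame(yaw_deg,tilt_deg=10.0):
    y,t=np.radians([yaw_deg,tilt_deg])
    Rz=np.array([[np.cos(y),-np.sin(y),0],[np.sin(y),np.cos(y),0],[0,0,1]])
    Ry=np.array([[np.cos(t),0,-np.sin(t)],[0,1,0],[np.sin(t),0,np.cos(t)]])
    return Rz@Ry   # columns xs,ys,n ; n leans to -x
def toolR(S,a):  # tool z=-n, tool x at angle a from xs
    x=np.cos(a)*S[:,0]+np.sin(a)*S[:,1];z=-S[:,2];return np.stack([x,np.cross(z,x),z],1)
S=frame(-4.6)
E
python3 - <<'E'
from h import *
print(S)
head=np.array([523.8,-114.,87.])
a=np.pi/2-0.12
for dist in (130,60,0,-19+79.5):
  for aa in (a,a-1.3):
    print(dist,ctrl.solve_ik(head+S[:,2]*dist,toolR(S,aa)))
K=np.array([576.3,218.3,79.5+15.5])
print(ctrl.solve_ik(K+[0,0,100],toolR(np.eye(3),np.radians(10.3))))
ctrl.move_ptp(head+S[:,2]*140,toolR(S,a))
st=sensors.read_state();p,d=optics.grab_frame('wrist');print(st['t'],st['eef_pos'],st['q'],st['force'])
cv2.imwrite('pics/w1.png',p[:,:,::-1]);np.save('pics/w1.npy',d);import pickle;pickle.dump(st,open('pics/w1.pkl','wb'))
E
```

```text
[[ 0.98163557  0.08019892 -0.17308884]
 [-0.07898052  0.99677888  0.0139264 ]
 [ 0.17364818  0.          0.98480775]]
130 [-0.42234223  0.01182037  1.85569741  0.06506453  1.11030993 -0.24619466]
130 [-0.42234223  0.01182037  1.85569741  0.06506453  1.11030993  1.05380534]
60 [-0.41362035  0.12860734  1.8903171   0.06947661  0.95870005 -0.2485936 ]
60 [-0.41362035  0.12860734  1.8903171   0.06947661  0.95870005  1.0514064 ]
0 [-0.40648871  0.2445397   1.90102932  0.07534532  0.83193752 -0.25237819]
0 [-0.40648871  0.2445397   1.90102932  0.07534532  0.83193752  1.04762181]
60.5 [-0.41368108  0.12769815  1.89015336  0.06943641  0.95977419 -0.24856936]
60.5 [-0.41368108  0.12769815  1.89015336  0.06943641  0.95977419  1.05143064]
[ 2.21758132e-01  3.45761585e-01  1.49683691e+00 -4.44089210e-16
  1.29899416e+00  1.61278555e+00]
2.0583 [ 499.66861527 -112.95939325  225.04089346] [-0.42501381 -0.00275625  1.84825381  0.06427642  1.13193804 -0.24600122] [-0.11149299 -0.02619005 -0.36016539]
```

View pics/w1.png

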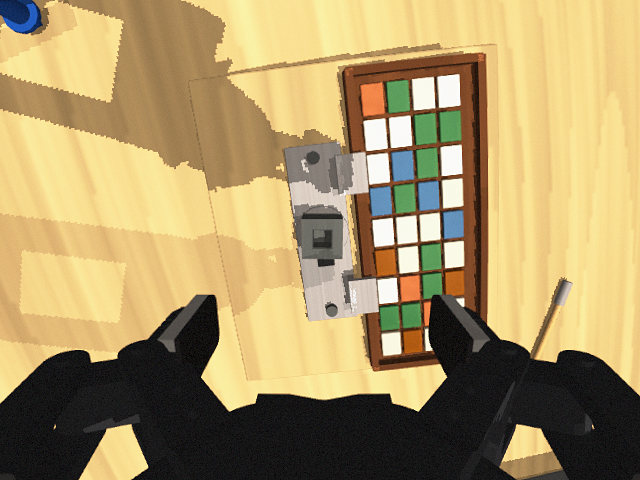

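Run:
```python
from h import *
im=cv2.imread('pics/w1.png')
cv2.imwrite('pics/w1c.png',cv2.resize(im[190:290,270:370],(800,800),interpolation=cv2.INTER_CUBIC)[0:600])
```

```text
(no output)
```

View pics/w1c.png

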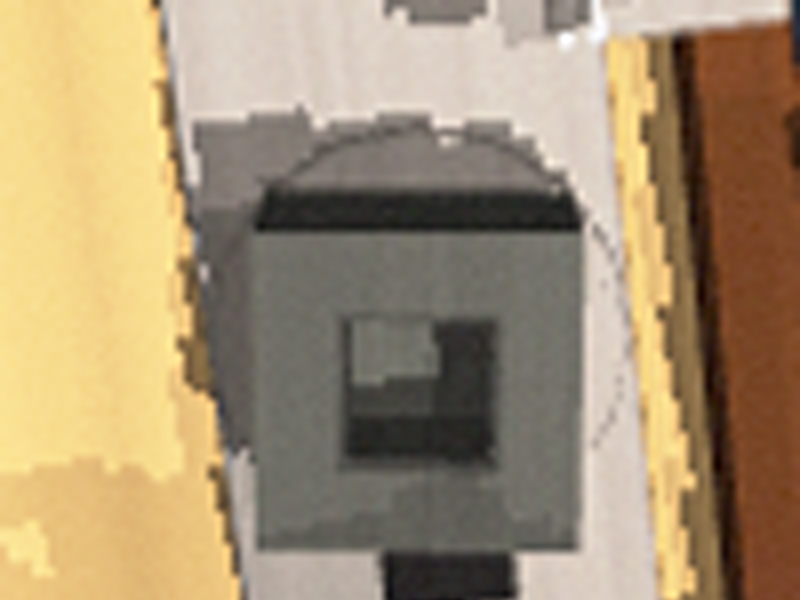

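Run:
```python
from h import *
import pickle
st=pickle.load(open('pics/w1.pkl','rb'));d=np.load('pics/w1.npy');X=cloud('wrist',d,st)
c,R,t=ext('wrist',st)
h=X[:,:]
m=np.zeros((480,640),bool);m[221:256,304:340]=1;m[228:250,311:334]=0
P=X[m];n=np.linalg.svd(P-P.mean(0),full_matrices=False)[2][2];n*=np.sign(n[2]);print('face',P.mean(0),n,((P-P.mean(0))@n).std(), 'd',np.median(d[m]))
ray=np.r_[rays(c,[(321.9,238.3)])[0],1]@R.T
for nm,pt in (('depth',P.mean(0)),): print(nm,t+ray*(((pt-t)@S[:,2])/(ray@S[:,2])))
print('size',t+ray*269.9)
# board plane, board edges -> yaw
for uv in [(312,157),(332,310)]:
    print('bolt',X[uv[1],uv[0]])
B=X[230:330,225:275].reshape(-1,3);nb=np.linalg.svd(B-B.mean(0),full_matrices=False)[2][2];nb*=np.sign(nb[2]);print('board n',nb,'h',(P.mean(0)-B.mean(0))@nb)
print('eef',st['eef_rot'][:,2],S[:,2])
```

```text
face [ 522.81538575 -115.61501624   86.02688843] [-0.24203287 -0.88724128  0.39271238] 8.779975886704547 d 266.53357
depth [ 523.27471805 -116.14342279   86.11509254]
size [ 523.71236587 -117.14034828   82.41936984]
bolt [531.19594361 -57.1563675   65.10501384]
bolt [ 521.47511971 -185.73105669   65.76980037]
board n [-0.91504828  0.16395222  0.36851909] h -37.032662458476544
eef [ 0.17331896 -0.01462057 -0.98475722] [-0.17308884  0.0139264   0.98480775]
```

Run:
```python
from h import *
import pickle
st=pickle.load(open('pics/w1.pkl','rb'));d=np.load('pics/w1.npy');X=cloud('wrist',d,st)
print(proj('top',[523.3,-116.1,86.1]),proj('scene',[523.3,-116.1,86.1]))
m=np.zeros((480,640),bool);m[221:256,304:340]=1;m[226:252,309:336]=0;m&=d>0
P=X[m];hh=P@S[:,2];print('face h',np.median(hh),np.percentile(hh,[10,90]),len(P))
B=X[230:330,225:275].reshape(-1,3);hb=B@S[:,2];print('board h',np.median(hb),np.percentile(hb,[10,90]))
im=cv2.imread('pics/top0.png')
a=cv2.resize(im[230:280,445:495],(500,500),interpolation=2)
cv2.imwrite('pics/tc.png',a)
# approach to view key
K=np.array([576.3,218.3,95.])
ctrl.move_ptp(K+[0,0,130],toolR(np.eye(3),np.radians(10.3)))
st=sensors.read_state();p,d=optics.grab_frame('wrist');print(st['t'],st['eef_pos'])
cv2.imwrite('pics/w2.png',p[:,:,::-1]);np.save('pics/w2.npy',d);pickle.dump(st,open('pics/w2.pkl','wb'))
```

```text
[[471.23298756 255.64519638]] [[216.09254132 327.76147218]]
face h -8.061579110354137 [-8.89024557 -7.25925963] 556
board h -39.82365638993311 [-40.94217468 -38.92835121]
3.7417 [576.469671   217.51245338 224.93552687]
```

View pics/w2.png

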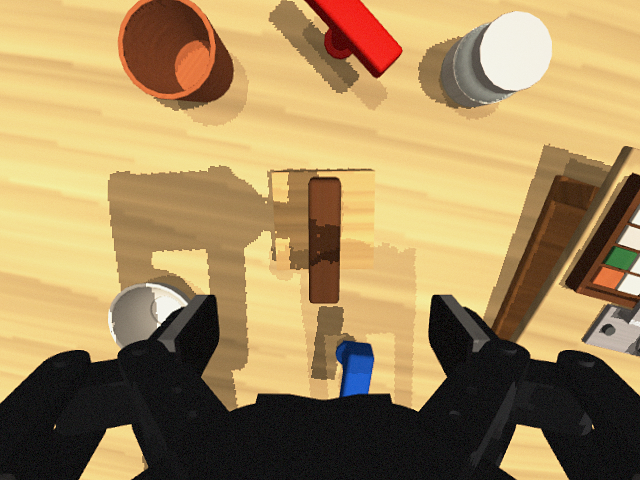

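View pics/tc.png

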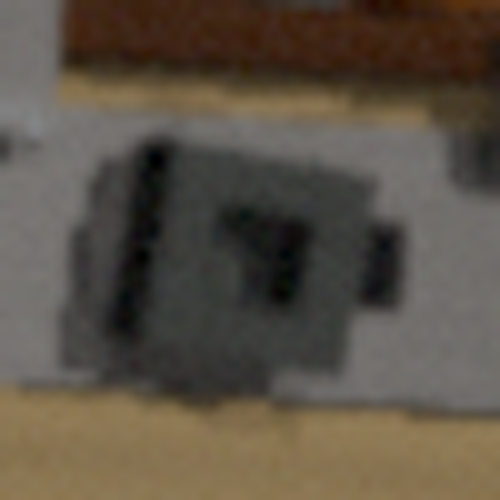

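Run:
```python
from h import *
import pickle
st=pickle.load(open('pics/w2.pkl','rb'))
im=cv2.imread('pics/w2.png')
cv2.imwrite('pics/w2c.png',cv2.resize(im[160:310,250:400],(600,600),interpolation=cv2.INTER_CUBIC))
hsv=cv2.cvtColor(im,cv2.COLOR_BGR2HSV)
X=cloud('wrist',np.load('pics/w2.npy'),st)
m=np.zeros((480,640),bool);m[165:315,290:360]=1;m&=(abs(X[...,2]-107)<4)
P=X[m];print(len(P),np.median(P[:,2]),cv2.minAreaRect(P[:,:2].astype(np.float32)))
uv=np.argwhere(m)[:,::-1].astype(np.float32);print(uv.min(0),uv.max(0))
Q=onplane('wrist',uv,107,st);print(Q.mean(0),cv2.minAreaRect(Q[:,:2].astype(np.float32)))
m=np.zeros((480,640),bool);m[160:290,260:385]=1;m&=(abs(X[...,2]-30)<4)
Q=X[m];print(np.median(Q[:,2]),cv2.minAreaRect(Q[:,:2].astype(np.float32)))
```

```text
3866 106.01312095592729 ((577.310791015625, 216.5474853515625), (89.36461639404297, 21.87424659729004), 10.259206771850586)
[308. 179.] [340. 303.]
[579.99402249 217.09027633 107.        ] ((577.9989624023438, 216.68710327148438), (88.31385803222656, 21.51656150817871), 10.257159233093262)
29.12572812640542 ((577.3757934570312, 216.58738708496094), (90.2782974243164, 90.42830657958984), 11.363106727600098)
```

View pics/w2c.png

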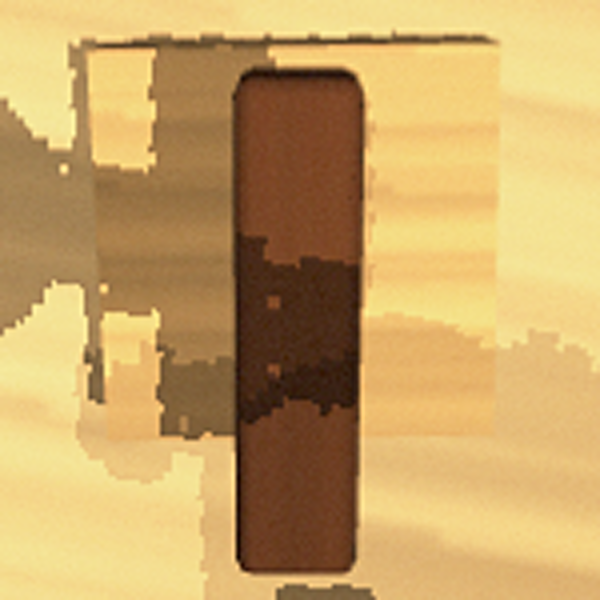

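Run:
```python
from h import *
import pickle
R=toolR(np.eye(3),np.radians(10.26))
ctrl.gripper_to(60,60)
ctrl.move_ptp([577.4,216.6,140],R)
print(ctrl.move_l([577.4,216.6,100.5],R,vel=60,threshold=8))
f0=sensors.read_state()
ctrl.gripper_to(0,60)
s=sensors.read_state();print(f0['t'],f0['eef_pos'],f0['force'],s['grip_width'],s['force'],s['eef_pos'])
ctrl.move_l([577.4,216.6,130],R,vel=60)
s=sensors.read_state();print(s['t'],s['force'],s['grip_width'],s['eef_pos'])
ctrl.move_l([577.4,216.6,235],R,vel=150)
s=sensors.read_state();p,d=optics.grab_frame('wrist');print(s['t'],s['force'],s['wrist_torque'],s['eef_pos'])
cv2.imwrite('pics/w3.png',p[:,:,::-1])
pickle.dump(s,open('pics/w3.pkl','wb'));np.save('pics/w3.npy',d)
```

```text
False
5.4083 [577.55201063 216.6326879  100.51287936] [-0.26186166 -0.03690439  0.11291083] 20.90958237354071 [2.36384354e-03 2.46324915e-01 2.65120123e+00] [577.78941831 216.85012812 101.10134192]
6.475 [ 0.21812131 -0.43052492 -3.01333183] 21.289492645594002 [577.31342116 216.5595236  130.18800094]
7.325 [-0.50799484 -0.06765351 -1.94689366] [ 0.02920985 -0.01228378  0.05469876] [576.53042409 216.4119774  233.63210907]
```

View pics/w3.png

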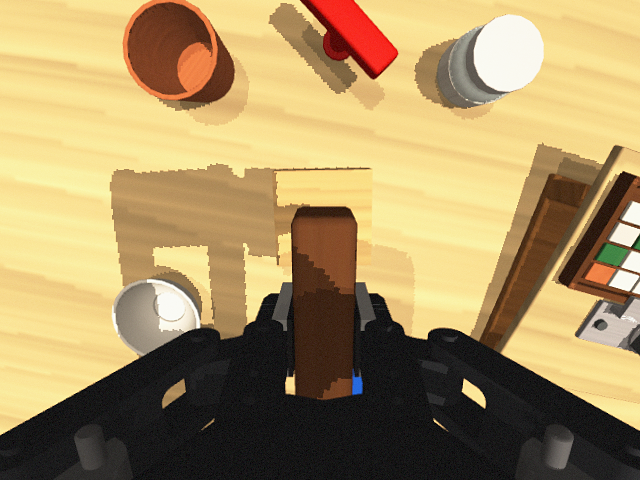

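Key held. Now moving above the screw and lowering gently.

```bash
cat >> h.py <<'E'
HEAD=np.array([523.3,-116.1,86.1]); A0=np.pi/2-0.12; L=85.5
def pose(dx,dy,up,a=A0):  # tip at offset in slot frame from HEAD
    return HEAD+S@np.array([dx,dy,up+L]),toolR(S,a)
def where(st=None):
    st=st or sensors.read_state()
    p=S.T@(np.array(st['eef_pos'])-HEAD)-[0,0,L]
    x=S.T@np.array(st['eef_rot'])[:,0]
    return p.round(2),round(float(np.arctan2(x[1],x[0])-A0),4),(S.T@st['force']).round(2),(S.T@st['wrist_torque']).round(3),round(st['t'],2),round(st['grip_width'],2)
E
python3 - <<'E'
from h import *
p,R=pose(0,0,30);ctrl.move_ptp(p,R);ctrl.hold(0.3);print(where())
p,R=pose(0,0,6);ctrl.move_l(p,R,vel=40);ctrl.hold(0.3);print(where())
for n in('wrist','scene'):
  q,d=optics.grab_frame(n);cv2.imwrite(f'pics/{n}4.png',q[:,:,::-1])
s=cv2.imread('pics/scene4.png');cv2.imwrite('pics/s4c.png',cv2.resize(s[240:390,130:330],(800,600),interpolation=2))
E
```

```text
(array([ 0.16,  0.34, 29.99]), 0.0006, array([ 0.32,  0.17, -2.31]), array([ 0.011,  0.184, -0.02 ]), 9.31, 20.99)
(array([ 0.19, -0.05,  6.26]), 0.0, array([ 0.75, -1.4 , -1.62]), array([0.001, 0.186, 0.018]), 10.36, 21.44)
```

View pics/s4c.png

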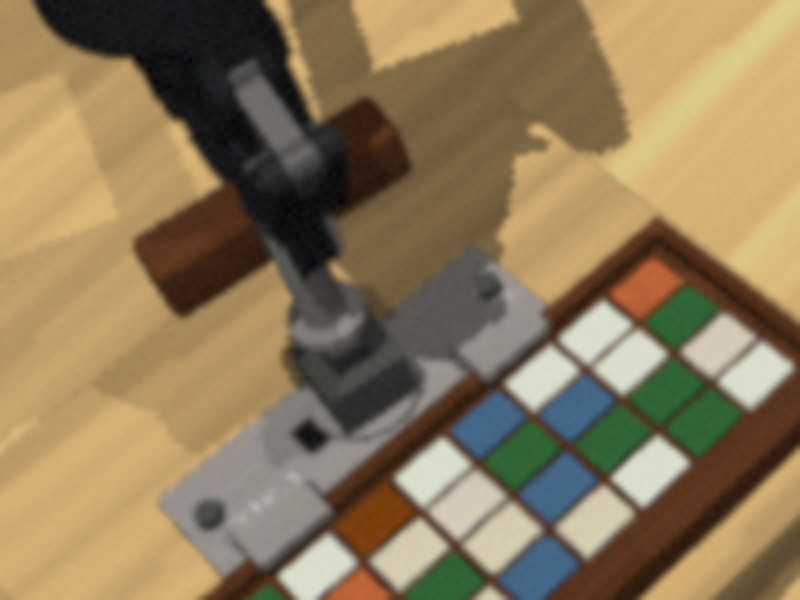

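View pics/wrist4.png

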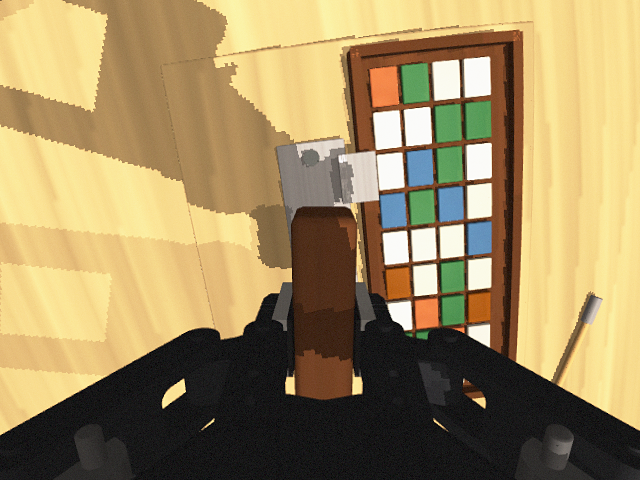

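The scene picture shows the bit directly over the head. Next I feel down.

Run:
```python
from h import *
p,R=pose(0,0,-15.5)
print(ctrl.move_l(p,R,vel=12,threshold=4));print(where());ctrl.hold(0.2);print(where())
```

```text
True
(array([ 2.000e-02, -1.000e-02, -1.428e+01]), 0.0, array([-0.15, -0.51,  4.46]), array([-0.031,  0.092,  0.023]), 12.0, 21.07)
(array([-1.00e-02,  0.00e+00, -1.43e+01]), -0.0, array([-0.31,  0.34,  5.64]), array([-0.023, -0.006, -0.001]), 12.2, 21.16)
```

Fully home: tip 14.3 mm below the estimated face, with about 7 N. One quick look, then a small test turn.

Run:
```python
from h import *
q,d=optics.grab_frame('scene');cv2.imwrite('pics/s5c.png',cv2.resize(q[240:390,130:330,::-1],(800,600),interpolation=2))
for da in (0.04,0.08,0.16):
    p,R=pose(0,0,-14.4-1.5*max(0,da-.1),A0-da);t0=sensors.read_state()['t']
    ctrl.move_l(p,R,vel=1);print(sensors.read_state()['t']-t0);ctrl.hold(0.1);print(where())
```

```text
0.8917000000000002
(array([  0.08,   0.02, -14.27]), -0.0403, array([-0.85,  1.12,  5.8 ]), array([0.127, 0.116, 0.017]), 13.24, 21.02)
0.25
(array([  0.19,   0.13, -14.31]), -0.0805, array([-0.13,  1.45,  5.02]), array([ 0.191,  0.054, -0.019]), 13.59, 21.1)
0.25
(array([  0.08,   0.37, -14.32]), -0.1605, array([-0.77,  1.68,  6.34]), array([0.251, 0.151, 0.026]), 13.94, 20.97)
```

View pics/s5c.png

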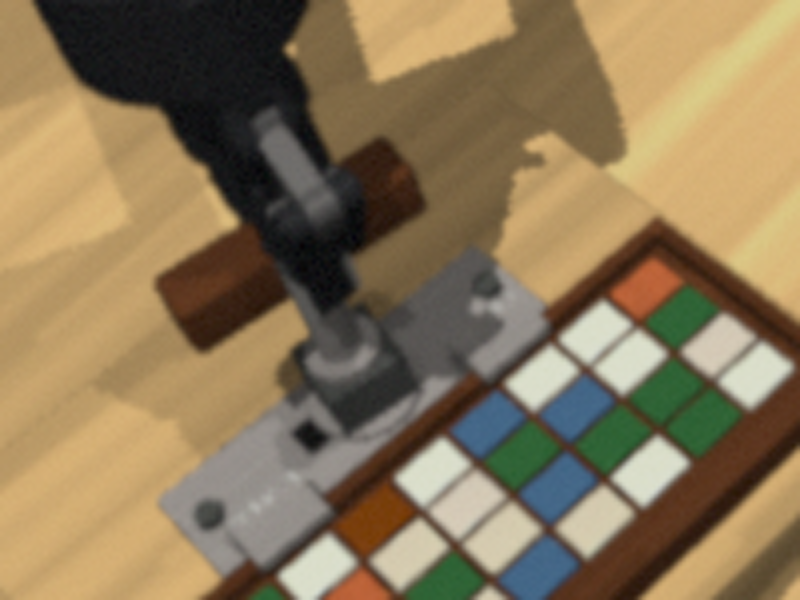

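Run:
```python
from h import *
da=0.16;z=-14.4
while da<1.1:
    da+=0.08 if da<1.0 else 0.03
    z=-14.4-1.5*max(0,da-.13)
    p,R=pose(0,0,z,A0-da);ctrl.move_l(p,R,vel=1)
    w=where();print(round(da,3),*w)
    if abs(w[3][2])>0.4 or abs(w[2][2])>20: break
```

```text
0.24 [  0.12   0.33 -14.41] -0.2405 [-0.53  1.73  6.61] [0.278 0.1   0.026] 14.19 21.14
0.32 [  0.16   0.27 -14.53] -0.3205 [0.81 1.99 5.97] [ 0.213  0.064 -0.027] 14.44 21.48
0.4 [  0.2    0.25 -14.64] -0.4005 [0.11 1.86 6.57] [0.242 0.08  0.008] 14.69 21.0
0.48 [  0.26   0.17 -14.77] -0.4805 [0.72 0.61 5.07] [ 0.217  0.018 -0.007] 14.94 21.12
0.56 [  0.28   0.14 -14.87] -0.5605 [0.46 0.92 5.52] [ 0.158 -0.018  0.016] 15.19 21.39
0.64 [  0.33   0.07 -14.98] -0.6404 [0.67 0.23 4.97] [ 0.114 -0.043  0.021] 15.44 20.7
0.72 [  0.33   0.02 -15.12] -0.7204 [1.04 0.7  4.73] [ 0.105  0.018 -0.029] 15.69 21.3
0.8 [  0.38  -0.07 -15.2 ] -0.8004 [-0.6   0.9   5.21] [ 0.064  0.054 -0.002] 15.94 21.2
0.88 [  0.39  -0.12 -15.35] -0.8804 [0.91 0.01 3.72] [-0.01   0.046  0.007] 16.19 21.07
0.96 [  0.41  -0.21 -15.45] -0.9598 [ 0.19 -0.3   4.67] [-0.03  -0.007  0.043] 16.44 21.41
1.04 [  0.42  -0.27 -15.58] -1.0392 [0.93 0.11 4.94] [-0.083 -0.024  0.018] 16.69 21.03
1.07 [  0.41  -0.26 -15.6 ] -1.069 [ 0.41 -0.48  4.93] [-0.111 -0.038  0.018] 16.94 21.25
1.1 [  0.38  -0.29 -15.68] -1.0991 [ 1.   -0.97  4.94] [-0.157  0.032  0.041] 17.19 21.22
1.13 [  0.41  -0.32 -15.7 ] -1.1291 [ 0.52 -0.7   6.03] [-0.186 -0.04   0.075] 17.44 20.87
```

Run:
```python
from h import *
q,d=optics.grab_frame('scene');cv2.imwrite('pics/s6c.png',cv2.resize(q[240:390,130:330,::-1],(800,600),interpolation=2))
s=sensors.read_state();print(s['tau'],s['wrist_torque'],s['q'])
```

```text
[  0.29720284 -28.53462338 -23.89679968   0.38959846  -0.39844584
   0.05285019] [-0.18089583  0.00980493  0.01516705] [-0.41951263  0.11254852  1.88724126  0.06930663  0.97705344  0.87592104]
```

View pics/s6c.png

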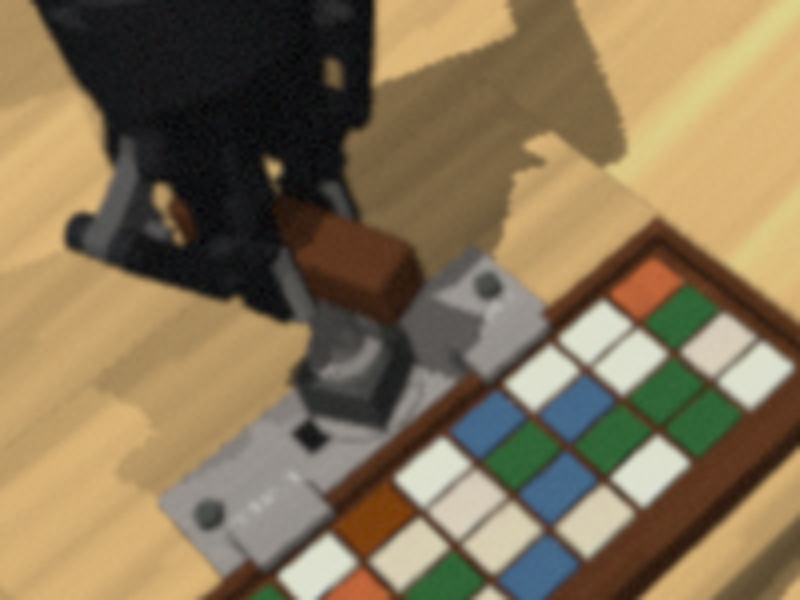

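Run:
```python
from h import *
da=1.13
def tz():
    v=[];w=[]
    for _ in range(8):
        ctrl.hold(0.02);s=sensors.read_state();v.append(S[:,2]@s['wrist_torque']);w.append(s['tau'][5])
    return np.mean(v),np.mean(w)
print(tz())
while da<1.42:
    da+=0.02
    z=-14.4-1.5*min(1.13,max(0,da-.13))
    p,R=pose(0,0,z,A0-da);ctrl.move_l(p,R,vel=1)
    t=tz();w=where();print(round(da,3),np.round(t,3),*w)
    if abs(t[0])>0.35 or abs(t[1])>.45 or abs(w[2][2])>20: break
```

```text
(np.float64(0.04288266665680107), np.float64(0.0506894315185491))
1.15 [0.071 0.069] [  0.4   -0.32 -15.74] -1.149 [ 0.18 -0.82  4.87] [-0.188 -0.009  0.061] 18.01 21.52
1.17 [0.073 0.07 ] [  0.41  -0.37 -15.75] -1.1691 [-0.07 -0.04  5.55] [-0.223 -0.037  0.102] 18.39 20.87
1.19 [0.062 0.072] [  0.41  -0.38 -15.79] -1.1892 [-0.13 -0.86  4.84] [-0.235 -0.024  0.085] 18.77 21.18
1.21 [0.076 0.071] [  0.4   -0.39 -15.82] -1.2092 [ 1.39 -1.06  5.17] [-0.255 -0.028  0.109] 19.16 21.03
1.23 [0.074 0.073] [  0.37  -0.4  -15.86] -1.2294 [ 0.44 -0.99  5.15] [-0.253 -0.05   0.078] 19.54 21.27
1.25 [0.083 0.072] [  0.37  -0.42 -15.9 ] -1.2495 [ 0.45 -1.53  5.23] [-0.272 -0.068  0.085] 19.93 21.37
1.27 [0.059 0.072] [  0.36  -0.39 -15.92] -1.2694 [ 1.18 -1.32  4.8 ] [-0.452 -0.116  0.069] 20.31 20.75
1.29 [0.084 0.076] [  0.32  -0.37 -15.95] -1.2896 [ 1.02 -3.79  5.6 ] [-0.645 -0.209  0.064] 20.69 21.19
1.31 [0.081 0.078] [  0.28  -0.3  -15.97] -1.3097 [ 1.7  -3.14  6.01] [-0.89  -0.288  0.148] 21.07 21.28
1.33 [0.14  0.148] [  0.25  -0.26 -15.96] -1.3296 [ 2.83 -3.62  4.39] [-1.081 -0.296  0.125] 21.46 21.08
1.35 [0.201 0.206] [  0.21  -0.28 -15.97] -1.3494 [ 2.46 -4.86  4.47] [-1.197 -0.381  0.183] 21.84 21.23
1.37 [0.243 0.263] [  0.22  -0.24 -15.97] -1.369 [ 2.3  -4.77  5.18] [-1.153 -0.367  0.222] 22.23 20.88
1.39 [0.319 0.338] [  0.24  -0.29 -15.94] -1.389 [ 2.03 -4.22  5.48] [-1.233 -0.363  0.319] 22.61 21.07
1.41 [0.369 0.378] [  0.2   -0.27 -15.97] -1.4088 [ 2.3  -5.14  4.19] [-1.217 -0.308  0.355] 22.99 21.05
```

Snug: the torque ramps steadily from about 0.08 to 0.37 N·m at the expected angle. Next I relax the wind-up within the play, release and retreat along the axis.

Run:
```python
from h import *
for da in (1.37,1.33,1.30):
    p,R=pose(0.1,-0.2,-15.97,A0-da);ctrl.move_l(p,R,vel=1);ctrl.hold(.1);print(da,*where())
ctrl.gripper_to(40);print(where())
p,R=pose(0.1,-0.2,20,A0-1.3);ctrl.move_l(p,R,vel=40);print(where())
p,R=pose(0.1,-0.2,90,A0-1.3);ctrl.move_l(p,R,vel=100);ctrl.hold(.3)
import pickle
s=sensors.read_state();pickle.dump(s,open('pics/w7.pkl','wb'))
for n in('wrist','scene','top'):
  q,d=optics.grab_frame(n);cv2.imwrite(f'pics/{n}7.png',q[:,:,::-1]);np.save(f'pics/{n}7.npy',d)
print(where())
q=cv2.imread('pics/scene7.png');w=cv2.imread('pics/wrist7.png')
cv2.imwrite('pics/s7c.png',cv2.resize(q[240:390,130:330],(800,600),interpolation=2))
```

```text
1.37 [  0.23  -0.31 -15.94] -1.3706 [ 1.27 -4.55  4.98] [-1.201 -0.387  0.175] 23.34 21.23
1.33 [  0.22  -0.22 -15.94] -1.3311 [ 2.02 -4.05  4.42] [-1.115 -0.487  0.038] 23.69 21.24
1.3 [  0.19  -0.15 -15.95] -1.3007 [ 2.01 -4.35  4.09] [-1.114 -0.486  0.079] 24.04 20.81
(array([ -1.87,   1.05, -17.31]), -1.3003, array([-0.19,  0.04, -0.14]), array([-0.022,  0.108,  0.017]), 24.37, 39.9)
(array([-0.17, -0.12, 19.73]), -1.3001, array([-0.44, -0.61,  0.24]), array([-0.008,  0.094,  0.014]), 25.42, 40.22)
(array([ 1.000e-02, -1.700e-01,  8.977e+01]), -1.3, array([-0.02, -0.69, -0.46]), array([ 0.021,  0.042, -0.006]), 26.72, 39.96)
```

View pics/s7c.png

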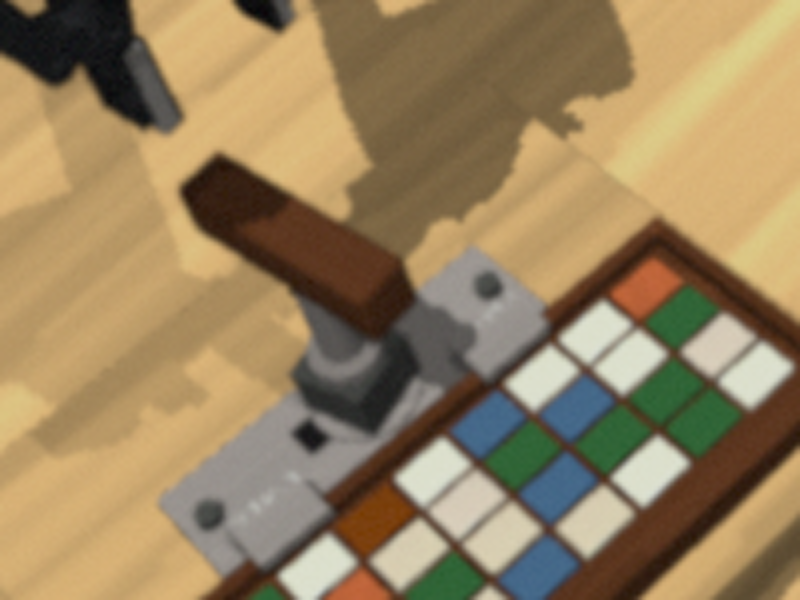

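View pics/wrist7.png

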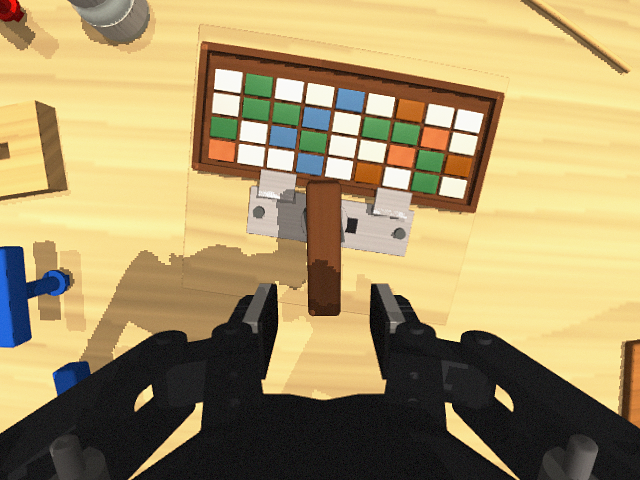

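Run:
```python
from h import *
import pickle
st=pickle.load(open('pics/w7.pkl','rb'))
X=cloud('wrist',np.load('pics/wrist7.npy'),st);Y=(X-HEAD)@S
m=np.zeros((480,640),bool);m[175:320,295:350]=1;m&=(Y[...,2]>66)&(Y[...,2]<86)
def an(P,nm):
    md=np.median(P[:,2]);P=P[abs(P[:,2]-md)<4]
    A=np.c_[P[:,:2],np.ones(len(P))];k=np.linalg.lstsq(A,P[:,2],rcond=None)[0]
    print(nm,len(P),'z',md,'slopes',k[:2],cv2.minAreaRect(P[:,:2].astype(np.float32)))
an(Y[m],'wrist')
X=cloud('top',np.load('pics/top7.npy'));Y=(X-HEAD)@S
m=np.zeros((480,640),bool);m[200:330,430:510]=1;m&=(Y[...,2]>66)&(Y[...,2]<86)&(abs(Y[...,0])<55)&(abs(Y[...,1])<30)
an(Y[m],'top')
t0=cv2.imread('pics/top0.png');t7=cv2.imread('pics/top7.png')
cv2.imwrite('pics/tt.png',cv2.resize(t7[190:320,400:540],(700,600),interpolation=2))
w=cv2.imread('pics/wrist7.png');cv2.imwrite('pics/w7c.png',cv2.resize(w[165:325,230:430],(800,600),interpolation=2))
```

```text
wrist 4519 z 74.49053090493628 slopes [ 0.0006188 -0.0054503] ((0.08786392211914062, -0.31649208068847656), (89.2739028930664, 21.805513381958008), 9.411604881286621)
top 611 z 75.13594468479401 slopes [ 0.00709657 -0.03493155] ((-0.180206298828125, 2.01446533203125), (89.38160705566406, 21.661081314086914), 8.84221076965332)
```

View pics/w7c.png

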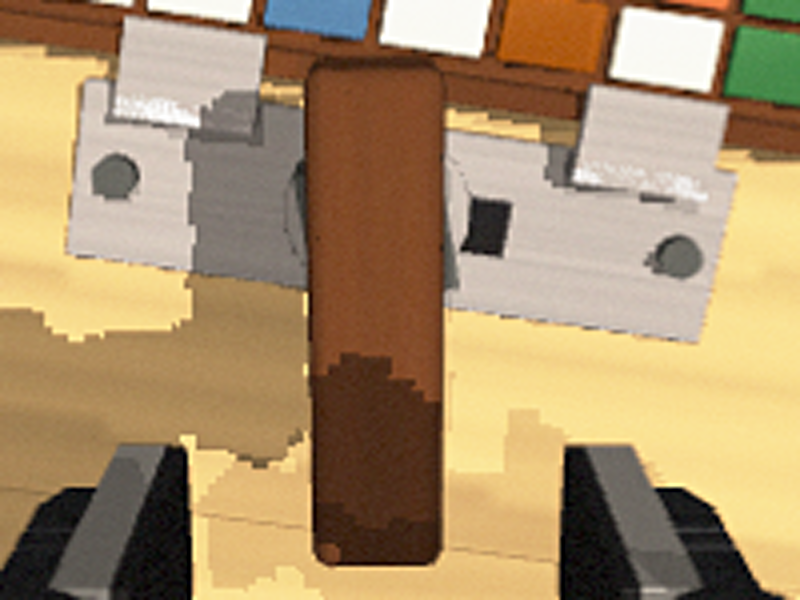

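View pics/tt.png

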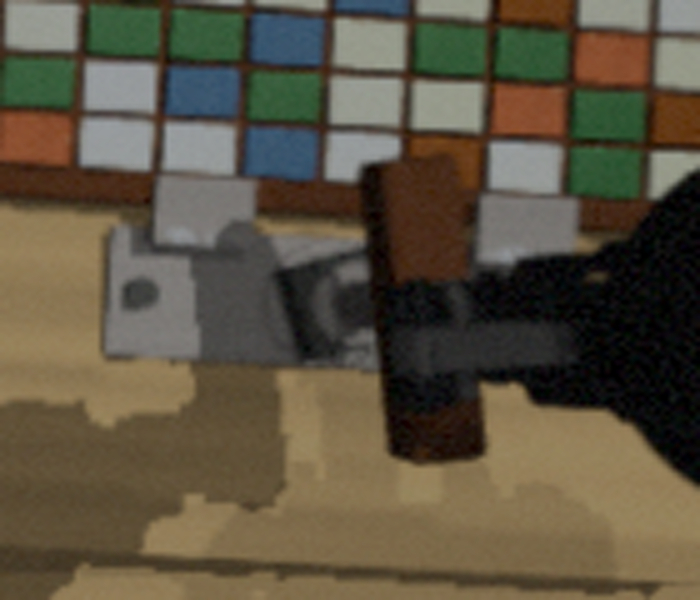

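Run:
```python
from h import *
t0=cv2.imread('pics/top0.png');t7=cv2.imread('pics/top7.png')
df=cv2.absdiff(t0,t7).max(2)
for n,(u,v,r) in dict(jar=(319,140,22),bowl=(164,313,30),cup=(175,166,26)).items(): print(n,df[v-r:v+r,u-r:u+r].mean().round(1))
ctrl.finish_job();print(sensors.read_state()['t'])
```

```text
jar 6.4
bowl 6.7
cup 6.9
the job is handed in; nothing more can be done
the job is handed in; nothing more can be done
```

The key is standing fully home in the clamp screw, the screw is snug at its stop, and the job was handed in at about 27 s of the 67 s allowed. No verdict is reported, so what follows is from my own checks.

- **Seating:** I took the brown-handled key from the stand and felt down into the socket. The bit went straight in and the collar came to rest 14.3 mm below the measured head face, with about 7 N. I turned nothing before that.
- **Turning:** I turned clockwise, lowering the key as the head sank. The torque read about 0.08 N·m while turning, then climbed to 0.37 N·m at the expected angle, so I stopped. I eased the wind-up back within the bit's play, opened the gripper and backed off along the screw's axis.
- **Final position:** The handle top sits 74.5 mm (wrist camera) and 75.1 mm (top camera) above where the head face started, against about 75.3 mm expected. By the wrist camera the key is square to the board within about 0.3°.
- **Screw angle:** The handle angle puts the screw at 1.25–1.28 rad, allowing for the bit's play.
- **Bystanders:** The jar, bowl and cup look unmoved, judging only by the difference between the top pictures before and after, which was low (mean 6–7 of 255).

Three readings did not agree cleanly:
- **Drag:** The torque while turning was below the 0.12 N·m you gave.
- **Side moment:** A side moment of about 1.2 N·m built up near the stop. It was gone once the gripper opened.
- **Top camera:** It placed the handle centre about 2 mm to the side of the wrist camera's estimate and showed about 2° of slope. The gripper partly hid the handle in that view.

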